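# Slide two tokens out from under the sorter's rod

### The job

On the landing shelf stands a wooden token sorter with four lanes whose floors rise towards the robot, and a steel rod across the lanes. Slide the large round token and the hexagonal token up under the rod and out of their lanes, and leave each lying flat and fully on the level ledge at the near end of the sorter, without lifting them off the sorter. Leave the square token and the small round token lying where they are, and disturb nothing else on the shelf.

Things in the scene. Friction and masses are not known exactly. Their poses are not given: they have to be found in the camera images.
- sorter: Fixed wooden token sorter, 222 (x) x 233 (y) mm. Origin: centre of its underside, +x along the lanes away from the robot. Four lanes 52 mm wide, centred at y = -85.5, -28.5, 28.5, 85.5 mm, between 5 mm walls whose level tops are 55 mm up. Lane floors slope straight from the crest down to the end wall; nearer than the crest is a level ledge.
- sorter_ledge (a point): Centre of the ledge's top, 45 mm up, at sorter x = -75 mm. The ledge is level and open over its full width, 70 mm deep: from the front rim's inside (x = -110; rim rises 10 mm above the ledge) to the crest (x = -40).
- sorter_crest (a point): Middle of the crest (x = -40 mm, 45 mm up), where the ledge ends and the lane floors start to fall away from the robot at 12 degrees (0.2094 rad). Steel tokens slide on the lacquered wood at a friction of 0.34 to 0.48, so they stay where left on the slope; rubber fingertips grip them better, so a token pressed with some newtons follows a fingertip.
- sorter_low (a point): Low end of the lane floors (x = +100 mm, 15 mm up), at the foot of the end wall, which is 6 mm thick with its top 45 mm up.
- sorter_rod (a point): Middle of a fixed 6 mm steel retaining rod that crosses all four lanes along y at sorter x = +30 mm, its axis 48 mm up. Its underside is 15 mm above the lane floor: a flat token slides under it, a fingertip does not pass, so a token must be let go on the far side and taken up again where it sticks out on the near side.
- round_token_center (a point): Large round plain steel token, 40 mm in diameter, 6 mm thick, 40 to 80 g. Point: its centre, 3 mm above its underside; z axis normal to its faces. Starts flat on the sloped floor in the deep far end of one of the four lanes (which one varies), near x = +77 mm of the sorter, a few mm from the end wall.
- hex_token_center (a point): Hexagonal plain steel token, 38 mm across flats, 44 mm across corners, 6 mm thick, 40 to 80 g. Point: its centre, 3 mm above its underside; z axis normal to its faces. Starts flat on the sloped floor in the deep far end of one of the four lanes (which one varies), near x = +77 mm of the sorter, a few mm from the end wall.
- square_token_center (a point): Square plain steel token, 34 mm side, 6 mm thick. Point: its centre, 3 mm above its underside; z axis normal to its faces. Starts flat on the sloped floor in the deep far end of one of the four lanes (which one varies), near x = +77 mm of the sorter, a few mm from the end wall.
- small_token_center (a point): Small round plain steel token, 28 mm in diameter, 6 mm thick. Point: its centre, 3 mm above its underside; z axis normal to its faces. Starts flat on the sloped floor in the deep far end of one of the four lanes (which one varies), near x = +77 mm of the sorter, a few mm from the end wall.
- round_token: The large round token's body (origin at the centre of its underside).
- hex_token: The hexagonal token's body (origin at the centre of its underside).
- eyeglass_case: Black plastic eyeglass case, 160 x 62 x 40 mm, lying loose beside the sorter on its +y side, its long side along the lanes. Bystander. Origin: centre of underside.
- carabiner: Stainless carabiner, 92 x 36 x 8 mm, lying loose beside the sorter on its -y side. Bystander. Origin: centre of underside.
- shuttlecock: Nylon shuttlecock standing on its skirt, cork up, 66 mm wide, 83 mm high, beyond the sorter. Bystander. Origin: centre of underside.
- pen_cup: Bamboo pen cup, 82 mm wide, 100 mm high, with two nested shuttlecocks reaching 207 mm, to the right. Bystander. Origin: centre of underside.

How it is judged:
By the outcome, as a careful person would: the job done as asked, in the order asked, and still so for the second after the job is handed in, with the robot touching nothing.
It also fails if it takes over 58 s, if anything falls off the work surface, if the arm or the gripper's body presses on something with over 40 N, if the wrist force passes 120 N, or if a joint passes its speed limit or range.

### The arm

A 6-joint arm with a two-finger parallel gripper is mounted at the origin on the work surface. World frame = base frame: x ahead of the robot, y to its left, z up, the work surface at z = 0. Lengths are in m, angles in rad, forces in N, time in s.
With the tool pointing down it reaches from about 0.35 to 0.925 m from the base axis. Payload 6.4 kg.
Tool frame: the origin (TCP) lies midway between the tips of the shut fingers; the grasp point (between the pads) lies 19 mm behind it (grip_point_offset is the distance from the TCP to the grasp point, in m); z points along the fingers, y is the direction in which the jaws open and shut (so a half turn about z gives the same grasp; the last joint's range is limited). The gripper opens to 94 mm and grips with 3 to 60 N. Pads are 16 mm wide; open, the fingers measure 119 mm over their backs; the gripper's body (75 mm by 177 mm) begins 78 mm behind the grasp point.
Start: joints at [-1.352, 0.245, 1.558, -0, 1.339, -0.174], TCP at [0.249, -0.601, 0.205] pointing down, gripper open.
Joint ranges: [-3.13, 3.13], [-1.02, 2.26], [0.13, 2.54], [-0.95, 4.09], [0.21, 2.88], [-2.74, 2.74]. Speed limits (rad/s): [2.57, 2.57, 3.14, 3.14, 3.14, 3.14].

### API

Orientations are given as a rotation vector (axis times angle).
In Python, from workcell import * gives the robot as it stands.
- The arm moves only by the tool play_rows, never from a script. Its argument "motion" is a list of rows, each an object with "dp": the shift along the tool's x, y, z in mm, a list of three; "dr": the turn, a rotation vector about the tool's x, y, z in rad, a list of three; "gripper": the gripper command: -1 is fully open, 1 is shut, values between are in proportion. A call has 1 to 12 rows; each row shifts and turns the pose as measured when the row begins, along the tool's axes as they then stand; what a row does not reach is not made up. A row lasts 1/12 s, in which the tool goes at most 41.7 mm and 7.16 degrees, less where a joint would pass 70% of its speed; a pose out of reach is approached as far as the arm can. A call with a gripper value outside its range is refused whole. The fingers move at their own pace and stop on an object; "grip_force" is the grip in N (left out, the last holds). Time passes only in rows, so rows that do not move let the fingers close. It gives the time, the measured TCP pose, the force and the opening at its end, in the units of the state.
- observe(): the state, without advancing time (a new reading comes with each control period).
- read_camera(name): name is "side" or "top" or "wrist"; returns a dict with "color" (400x640x3 uint8, red, green, blue), "z_map" (400x640 float32, m along the optical axis (not along the pixel's ray), 0 where there is no reading), "mtx" (3x3 intrinsics, pixels), "R" (3x3) and "t" (3): a world point X has camera coordinates R X + t. Camera axes: x right, y down, z forward; pixel columns grow to the right and rows downward; lengths in m; the calibration is good to about 2 mm. A picture is of the moment at which its call begins.
- hand_in(): hands the job in, once; it reports no verdict.
The state is a dict: "time_s": time; "joints": joint angles; "qd": joint speeds; "joint_efforts": joint torques, N m; "ee_pos": TCP position; "orientation": TCP orientation; "contact_force": force on the tool from outside, world axes, zero at the start; "ft_torque": the same for the moment, N m; "gripper_width": finger opening in m.
Only numpy, scipy, OpenCV 4.12 (cv2) and the standard library are available. Lean on these libraries where they do the work, as an engineer would, in place of code of your own. Each camera call takes 0.05 s, during which the arm holds its last target. There are 200 camera calls.

## Working session

There is one attempt and no reset: what is moved stays moved. The work goes in short steps, Python scripts to look and compute and a tool call to move; the robot and the scene stay as the last step left them, time stands still between calls to the robot, and variables do not carry over. Pictures are saved under pics/ and viewed, about 8 in all and at most 12, crops included, and the job is handed in when it is done.

Besides the shell and the picture viewer there is one more tool, called in YAML: its name, and indented under it one key for each argument. play_rows: Moves the arm, as the interface text tells. Its arguments: {"type":"object","properties":{"motion":{"type":"array","items":{"type":"object","properties":{"dp":{"type":"array","items":{"type":"number"}},"dr":{"type":"array","items":{"type":"number"}},"gripper":{"type":"number"}}}},"grip_force":{"type":"number"}},"required":["motion"]}

```bash
mkdir -p pics; ls; python3 - <<'E'
from workcell import *
import cv2,numpy as np
s=observe();print(s)
for n in("top","side"):
    c=read_camera(n);np.savez(n+".npz",**c);cv2.imwrite(f"pics/{n}0.png",c["color"][:,:,::-1]);print(n,c["mtx"],c["R"],c["t"])
E
```

```text
pics
{'time_s': 0.0, 'joints': array([-1.35209847e+00,  2.45798094e-01,  1.55898911e+00,  8.61184081e-06,
        1.33871460e+00, -1.74092080e-01]), 'qd': array([-0.00027033, -0.00056769,  0.00047976, -0.00027888, -0.00099808,
       -0.00014664]), 'joint_efforts': array([-1.14198530e-03, -4.15842211e+01, -3.14598083e+01,  6.84617646e-02,
        3.31638416e-02, -1.53703327e-04]), 'ee_pos': array([ 0.2486796 , -0.59990181,  0.20436898]), 'orientation': array([-3.07932843e+00, -6.12658740e-01,  5.36870526e-05]), 'contact_force': array([ 0.53543922, -0.16102159,  0.28670878]), 'ft_torque': array([-0.05668729,  0.01676319, -0.01222751]), 'gripper_width': 0.09356543570117971}
top [[490.27014832   0.         330.55671574]
 [  0.         490.27014832 195.72874444]
 [  0.           0.           1.        ]] [[-0.0237879  -0.99969377 -0.00681978]
 [-0.99349899  0.02439905 -0.11119553]
 [ 0.11132787  0.00413034 -0.99377515]] [-0.06760485  0.6456213   1.08509915]
side [[500.04696904   0.         324.07508049]
 [  0.         500.04696904 190.05651525]
 [  0.           0.           1.        ]] [[-0.69494576 -0.71905819 -0.00238839]
 [-0.47877801  0.46519606 -0.74455641]
 [ 0.53649046 -0.51628281 -0.66755528]] [0.37658641 0.41943955 0.76841637]
```

View pics/top0.png

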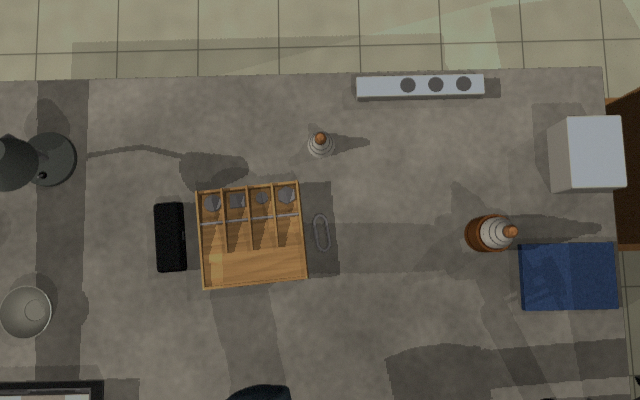

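View pics/side0.png

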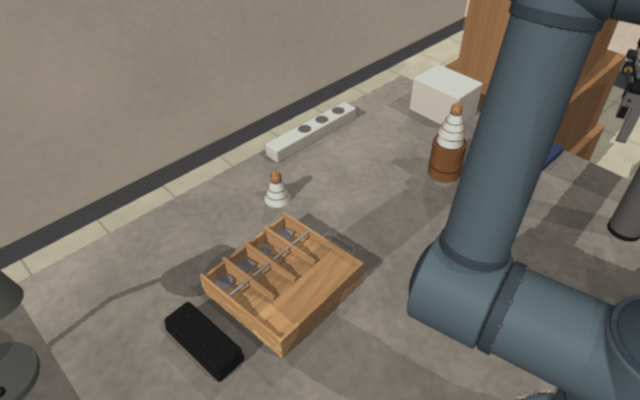

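```bash
cat > h.py <<'E'
import cv2,numpy as np
def cloud(c):
    v,u=np.mgrid[0:400,0:640]; z=c["z_map"]; K=c["mtx"]
    P=np.stack([(u-K[0,2])/K[0,0]*z,(v-K[1,2])/K[1,1]*z,z],-1)
    return (P-c["t"])@c["R"]
def proj(c,X):
    q=np.atleast_2d(X)@c["R"].T+c["t"]; p=q@c["mtx"].T; return p[:,:2]/p[:,2:]
E
python3 - <<'E'
from h import *
c=dict(np.load("top.npz"));W=cloud(c)
box=np.zeros((400,640),bool);box[172:296,190:312]=1
m=box&(W[...,2]>0.008)&(c["z_map"]>0)
n,l,st,_=cv2.connectedComponentsWithStats(m.astype(np.uint8));k=1+np.argmax(st[1:,4]);m=l==k
print(st[k])
for h in(0.03,0.05):
    q=m&(W[...,2]>h);print(h,q.sum(),cv2.minAreaRect(W[q][:,:2].astype(np.float32)))
b=c["color"][172:296,190:312,::-1];cv2.imwrite("pics/crop.png",cv2.resize(b,None,fx=5,fy=4.8,interpolation=cv2.INTER_CUBIC))
E
```

```text
[  195   180   114   110 10452]
0.03 8109 ((0.5608606338500977, 0.09821003675460815), (0.22219879925251007, 0.23398715257644653), 4.82659387588501)
0.05 1513 ((0.5606712102890015, 0.09829071164131165), (0.22179308533668518, 0.23387174308300018), 4.85390043258667)
```

View pics/crop.png

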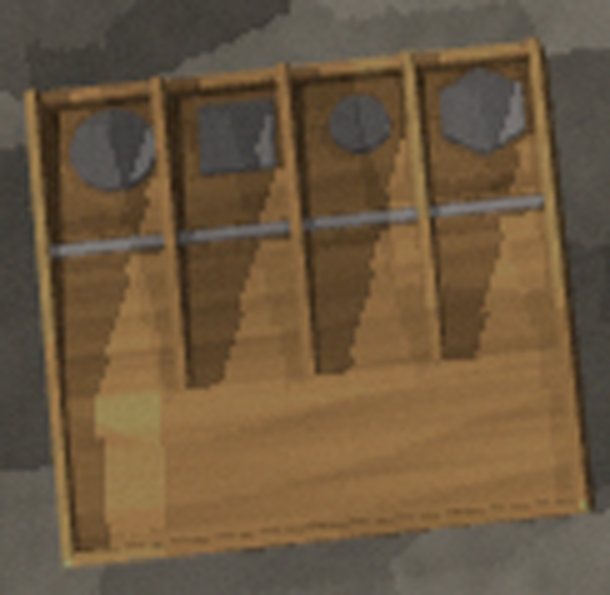

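play_rows:
  motion:
    - {"dp": [0,0,0],"dr": [0,0,0.103],"gripper": 1}
    - {"dp": [0,0,0],"dr": [0,0,0.103],"gripper": 1}
    - {"dp": [0,0,0],"dr": [0,0,0.103],"gripper": 1}
    - {"dp": [16,-38,0],"dr": [0,0,0],"gripper": 1}
    - {"dp": [16,-38,0],"dr": [0,0,0],"gripper": 1}
    - {"dp": [16,-38,0],"dr": [0,0,0],"gripper": 1}
    - {"dp": [16,-38,0],"dr": [0,0,0],"gripper": 1}
    - {"dp": [16,-38,0],"dr": [0,0,0],"gripper": 1}
    - {"dp": [16,-38,0],"dr": [0,0,0],"gripper": 1}
    - {"dp": [16,-38,0],"dr": [0,0,0],"gripper": 1}
    - {"dp": [16,-38,0],"dr": [0,0,0],"gripper": 1}
    - {"dp": [16,-38,0],"dr": [0,0,0],"gripper": 1}
  grip_force: 10

```text
time_s: 1.1
ee_pos: [0.3661, -0.2456, 0.1978]
orientation: [-3.127, -0.085, 0.007]
contact_force: [0.3, -0.6, -0.2]
gripper_width: 0.0173
```

```bash
cat >> h.py <<'E'
from scipy.spatial.transform import Rotation as Ro
O=np.array([.561,.098,0]);YAW=np.radians(4.83);S=Ro.from_euler("z",YAW)
def ts(X): return S.inv().apply(np.asarray(X)-O)*1000
def where(s):
    "tool pose in sorter frame (mm) & rotvec left to get to upright / tilted"
    R=Ro.from_rotvec(s["orientation"]); up=S*Ro.from_matrix(np.diag([1,-1,-1.])); ti=up*Ro.from_rotvec([0,-.2094,0])
    print("t",round(s["time_s"],2),"sorter xyz",ts(s["ee_pos"]).round(1),"to_up",(R.inv()*up).as_rotvec().round(3),"to_tilt",(R.inv()*ti).as_rotvec().round(3),"F",s["contact_force"].round(1),"w",s["gripper_width"].round(4))
def goto(s,x,y,z):
    R=Ro.from_rotvec(s["orientation"]); print("tool dp to",(x,y,z),(R.inv()).apply(S.apply([x,y,z])+O*1000-s["ee_pos"]*1000).round(1))
E
python3 - <<'E'
from workcell import *;from h import *
s=observe();where(s);goto(s,60,85.5,205);print(s["joints"])
E
```

```text
Traceback (most recent call last):
  File "h.py", line 14, in where
    print("t",round(s["time_s"],2),"sorter xyz",ts(s["ee_pos"]).round(1),"to_up",(R.inv()*up).as_rotvec().round(3),"to_tilt",(R.inv()*ti).as_rotvec().round(3),"F",s["contact_force"].round(1),"w",s["gripper_width"].round(4))
                                                                                                                                                                                                   ^^^^^^^^^^^^^^^^^^^^^^^^
AttributeError: 'float' object has no attribute 'round'
```

```bash
sed -i 's/s\["gripper_width"\].round(4)/round(float(s["gripper_width"]),4)/' h.py
python3 - <<'E'
from workcell import *;from h import *
s=observe();where(s);goto(s,60,85.5,205);print(s["joints"])
E
```

```text
t 1.1 sorter xyz [-223.2 -326.   197.8] to_up [-0.013  0.004 -0.03 ] to_tilt [-0.017 -0.205 -0.029] F [ 0.3 -0.6 -0.2] w 0.0173
tool dp to (60, 85.5, 205) [ 270.6 -419.9   -2.8]
[-0.85247075 -0.25619938  2.07128511  0.00503285  1.33961518  0.66300479]
```

play_rows:
  motion:
    - {"dp": [22,-34,-1],"dr": [-0.013,0.004,-0.03],"gripper": 1}
    - {"dp": [22,-34,0],"dr": [0,0,0],"gripper": 1}
    - {"dp": [22,-34,0],"dr": [0,0,0],"gripper": 1}
    - {"dp": [22,-34,0],"dr": [0,0,0],"gripper": 1}
    - {"dp": [22,-34,0],"dr": [0,0,0],"gripper": 1}
    - {"dp": [22,-34,0],"dr": [0,0,0],"gripper": 1}
    - {"dp": [22,-34,0],"dr": [0,0,0],"gripper": 1}
    - {"dp": [22,-34,0],"dr": [0,0,0],"gripper": 1}
    - {"dp": [22,-34,0],"dr": [0,0,0],"gripper": 1}
    - {"dp": [22,-34,0],"dr": [0,0,0],"gripper": 1}
    - {"dp": [22,-34,0],"dr": [0,0,0],"gripper": 1}
    - {"dp": [0,0,0],"dr": [0,0,0],"gripper": 1}

```text
time_s: 2.1
ee_pos: [0.5758, 0.1678, 0.1956]
orientation: [-3.138, -0.143, 0.002]
contact_force: [0.6, -0.0, 0.5]
gripper_width: 0.0006
```

```bash

python3 - <<'E'
from workcell import *;from h import *
s=observe();where(s);goto(s,88,85.5,100);print(s["joints"])
c=read_camera("wrist");np.savez("w1.npz",**c);cv2.imwrite("pics/w1.png",c["color"][:,:,::-1])
E
```

```text
t 2.1 sorter xyz [ 20.6  68.3 195.6] to_up [-0.     0.001  0.007] to_tilt [ 0.    -0.208  0.007] F [ 0.6 -0.   0.5] w 0.0006
tool dp to (88, 85.5, 100) [ 67.6 -16.7  95.5]
[9.45946029e-02 1.38770030e-01 1.69847244e+00 3.86119358e-04
 1.30535483e+00 1.57407697e+00]
```

View pics/w1.png

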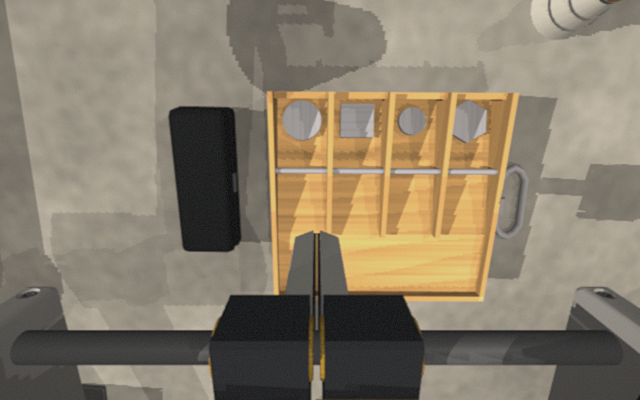

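Round token at (302,119) in the leftmost (+y) lane, hex at (470,120) in the rightmost; square (357,120) and small round (411,121) between. I'll check the sorter pose from this view.

```bash

python3 - <<'E'
from h import *
c=dict(np.load("w1.npz"));W=cloud(c)
P=ts(W.reshape(-1,3)).reshape(400,640,3)
q=(abs(P[...,2]-55)<3)&(P[...,0]>-30)&(P[...,0]<105)&(abs(P[...,1])<125)&(c["z_map"]>0)
for x0 in(-20,15,45,80):
  print(x0,[ (round(float(P[k][:,1].mean()),1),int(k.sum())) for y0 in(-114,-57,0,57,114) for k in [q&(abs(P[...,1]-y0)<9)&(abs(P[...,0]-x0)<15)]])
hsv=cv2.cvtColor(c["color"],cv2.COLOR_RGB2HSV);g=(hsv[...,1]<60)&(P[...,0]>48)&(P[...,0]<100)
h=P[...,2]-(45-(P[...,0]+40)*.21256)
for y0 in(85.5,28.5,-28.5,-85.5):
  k=g&(abs(P[...,1]-y0)<25)&(h<15); print(y0,k.sum(),[np.percentile(P[k][:,i],[2,98]).round(1) for i in(0,1)],"h",np.median(h[k]).round(1))
k=(abs(P[...,0]+90)<12)&(P[...,1]<20)&(P[...,1]>-90);print("ledge z",np.median(P[k][:,2]))
k=(P[...,2]>36)&(abs(P[...,1]-28)<18)&(P[...,0]>95)&(P[...,0]<120);print("endwall x",np.percentile(P[k][:,0],[3,97]))
E
```

```text
-20 [(-114.3, 139), (-57.4, 132), (-0.5, 119), (56.1, 104), (113.1, 117)]
15 [(-114.0, 181), (-57.2, 172), (-0.5, 155), (56.5, 144), (113.2, 155)]
45 [(-114.0, 192), (-57.2, 181), (-0.3, 169), (56.4, 158), (113.3, 162)]
80 [(-113.9, 224), (-57.1, 198), (-0.2, 188), (56.6, 171), (113.4, 181)]
85.5 1156 [array([65.4, 99. ]), array([ 67. , 103.1])] h 6.8
28.5 1138 [array([66.5, 99.5]), array([11.5, 44.9])] h 6.8
-28.5 604 [array([71.3, 96.1]), array([-41.2, -15.6])] h 6.8
-85.5 1039 [array([65.6, 98.6]), array([-104.1,  -72.7])] h 6.9
ledge z 44.41720579354872
endwall x [105.48670674 111.01840522]
```

```bash
sed -i 's/^O=.*;YAW/O=np.array([.566,.0982,0]);YAW/' h.py
```

play_rows:
  motion:
    - {"dp": [22,-6,0],"dr": [0,0,0.007],"gripper": 1}
    - {"dp": [22,-6,0],"dr": [0,0,0],"gripper": 1}
    - {"dp": [22,-6,0],"dr": [0,0,0],"gripper": 1}
    - {"dp": [0,0,0],"dr": [0,-0.105,0],"gripper": 1}
    - {"dp": [0,0,0],"dr": [0,-0.105,0],"gripper": 1}
    - {"dp": [6,0,29],"dr": [0,0,0],"gripper": 1}
    - {"dp": [6,0,29],"dr": [0,0,0],"gripper": 1}
    - {"dp": [6,0,29],"dr": [0,0,0],"gripper": 1}
    - {"dp": [0,0,0],"dr": [0,0,0],"gripper": 1}

```text
time_s: 2.9
ee_pos: [0.6364, 0.1814, 0.1023]
orientation: [3.107, 0.12, -0.354]
contact_force: [-0.6, -0.1, -2.2]
gripper_width: 0.0003
```

```bash

python3 - <<'E'
from workcell import *;from h import *
s=observe();where(s);goto(s,80,85,65);goto(s,80,85,28);print(s["qd"])
E
```

```text
t 2.9 sorter xyz [ 77.2  77.  102.3] to_up [ 0.003  0.227 -0.007] to_tilt [ 0.002  0.018 -0.008] F [-0.6 -0.1 -2.2] w 0.0003
tool dp to (80, 85, 65) [11.1 -8.2 35.7]
tool dp to (80, 85, 28) [19.4 -8.3 71.7]
[-0.02063899 -0.04695029 -0.04026515 -0.00455007  0.04252996 -0.00444789]
```

play_rows:
  motion:
    - {"dp": [6,-4,17],"dr": [0,0.018,-0.008],"gripper": 1}
    - {"dp": [6,-4,17],"dr": [0,0,0],"gripper": 1}
    - {"dp": [0,0,0],"dr": [0,0,0],"gripper": 1}
    - {"dp": [0,0,0],"dr": [0,0,0],"gripper": 1}

```text
time_s: 3.23
ee_pos: [0.6401, 0.1863, 0.0674]
orientation: [3.111, 0.126, -0.328]
contact_force: [-0.3, 0.1, 0.6]
gripper_width: 0.0
```

```bash

python3 - <<'E'
from workcell import *;from h import *
s=observe();where(s);goto(s,80,85,30);
E
```

```text
t 3.23 sorter xyz [81.3 81.5 67.4] to_up [ 0.002  0.21  -0.003] to_tilt [ 0.002  0.001 -0.003] F [-0.3  0.1  0.6] w 0.0
tool dp to (80, 85, 30) [ 6.5 -3.6 36.9]
```

play_rows:
  motion:
    - {"dp": [3,-3,12],"dr": [0,0,0],"gripper": 1}
    - {"dp": [3,-1,12],"dr": [0,0,0],"gripper": 1}
    - {"dp": [1,0,8],"dr": [0,0,0],"gripper": 1}
    - {"dp": [0,0,4],"dr": [0,0,0],"gripper": 1}
    - {"dp": [0,0,2],"dr": [0,0,0],"gripper": 1}
    - {"dp": [0,0,1],"dr": [0,0,0],"gripper": 1}

```text
time_s: 3.73
ee_pos: [0.6414, 0.1904, 0.0289]
orientation: [3.112, 0.126, -0.318]
contact_force: [-0.2, 0.2, -0.1]
gripper_width: 0.0007
```

```bash

python3 - <<'E'
from workcell import *;from h import *
s=observe();where(s);goto(s,80,85,25.5);
E
```

```text
t 3.73 sorter xyz [82.9 85.5 28.9] to_up [ 0.002  0.204 -0.004] to_tilt [ 0.002 -0.006 -0.004] F [-0.2  0.2 -0.1] w 0.0007
tool dp to (80, 85, 25.5) [-2.1  0.5  3.9]
```

play_rows:
  motion:
    - {"dp": [-1,0,2],"dr": [0,0,0],"gripper": 1}
    - {"dp": [0,0,1],"dr": [0,0,0],"gripper": 1}
    - {"dp": [0,0,1],"dr": [0,0,0],"gripper": 1}

```text
time_s: 3.98
ee_pos: [0.6398, 0.1903, 0.0255]
orientation: [3.112, 0.126, -0.317]
contact_force: [-0.4, -0.4, 6.9]
gripper_width: 0.0003
```

play_rows:
  motion:
    - {"dp": [0,0,1],"dr": [0,0,0],"gripper": 1}

```text
time_s: 4.07
ee_pos: [0.64, 0.1903, 0.0255]
orientation: [3.112, 0.126, -0.316]
contact_force: [-0.6, 0.1, 5.8]
gripper_width: 0.0007
```

play_rows:
  motion:
    - {"dp": [0,0,1],"dr": [0,0,0],"gripper": 1}

```text
time_s: 4.15
ee_pos: [0.6403, 0.1903, 0.0255]
orientation: [3.113, 0.126, -0.314]
contact_force: [-0.7, 0.6, 4.9]
gripper_width: 0.0005
```

play_rows:
  motion:
    - {"dp": [0,0,1],"dr": [0,0,0],"gripper": 1}

```text
time_s: 4.23
ee_pos: [0.6406, 0.1904, 0.0254]
orientation: [3.113, 0.126, -0.313]
contact_force: [-0.9, -0.1, 4.4]
gripper_width: 0.0005
```

play_rows:
  motion:
    - {"dp": [0,0,2],"dr": [0,-0.01,0],"gripper": 1}
    - {"dp": [-4,0,2],"dr": [0,0,0],"gripper": 1}
    - {"dp": [-4,0,2],"dr": [0,0,0],"gripper": 1}
    - {"dp": [-4,0,2],"dr": [0,0,0],"gripper": 1}

```text
time_s: 4.57
ee_pos: [0.6352, 0.1898, 0.0265]
orientation: [3.115, 0.125, -0.299]
contact_force: [5.3, -0.3, 5.5]
gripper_width: 0.0006
```

```bash
cat > look.py <<'E'
import sys
from workcell import *;from h import *
s=observe();where(s)
c=read_camera("top");np.savez("t.npz",**c);P=ts(cloud(c).reshape(-1,3)).reshape(400,640,3)
hsv=cv2.cvtColor(c["color"],cv2.COLOR_RGB2HSV)
if len(sys.argv)>1:
    cv2.imwrite(sys.argv[1],cv2.resize(c["color"][172:296,190:312,::-1],None,fx=5,fy=4.8,interpolation=cv2.INTER_CUBIC))
E
python3 look.py pics/t1.png
```

```text
t 4.57 sorter xyz [76.7 85.5 26.5] to_up [ 0.001  0.192 -0.004] to_tilt [ 0.001 -0.018 -0.004] F [ 5.3 -0.3  5.5] w 0.0006
```

View pics/t1.png

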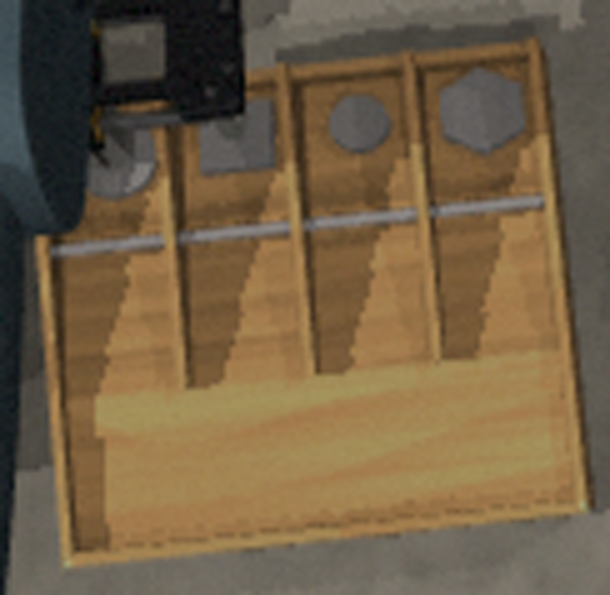

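Picture: tool over the round token; its near edge moved about 10 crop px towards the rod (y 190→200), so the token follows. Continuing.

play_rows:
  motion:
    - {"dp": [-5,0,3],"dr": [0,-0.02,0],"gripper": 1}
    - {"dp": [-6,0,3],"dr": [0,-0.01,0],"gripper": 1}
    - {"dp": [-6,0,3],"dr": [0,-0.01,0],"gripper": 1}
    - {"dp": [-6,0,3],"dr": [0,-0.01,0],"gripper": 1}
    - {"dp": [-6,0,3],"dr": [0,-0.01,0],"gripper": 1}

```text
time_s: 5.03
ee_pos: [0.6199, 0.1883, 0.0297]
orientation: [3.113, 0.124, -0.329]
contact_force: [5.6, 0.5, 7.1]
gripper_width: 0.0
```

```bash
python3 -c "
from workcell import *;from h import *
s=observe();where(s);goto(s,41,85.5,33.9)"
```

```text
t 5.03 sorter xyz [61.3 85.3 29.7] to_up [ 0.     0.211 -0.005] to_tilt [-0.     0.001 -0.005] F [5.6 0.5 7.1] w 0.0
tool dp to (41, 85.5, 33.9) [-20.7  -0.1   0.2]
```

play_rows:
  motion:
    - {"dp": [-6,0,3],"dr": [0,-0.01,0],"gripper": 1}
    - {"dp": [-6,0,3],"dr": [0,-0.01,0],"gripper": 1}
    - {"dp": [-6,0,3],"dr": [0,-0.01,0],"gripper": 1}
    - {"dp": [-6,0,3],"dr": [0,-0.01,0],"gripper": 1}
    - {"dp": [-6,0,3],"dr": [0,-0.01,0],"gripper": 1}

```text
time_s: 5.45
ee_pos: [0.6036, 0.1868, 0.0332]
orientation: [3.113, 0.122, -0.343]
contact_force: [5.3, 0.7, 7.1]
gripper_width: 0.0002
```

```bash
python3 look.py;python3 -c "
from h import *
c=dict(np.load('t.npz'));b=c['color'][:,:,::-1]
cv2.imwrite('pics/t2.png',cv2.resize(b[172:296,190:312],None,fx=5,fy=4.8,interpolation=cv2.INTER_CUBIC))"
```

```text
t 5.45 sorter xyz [44.9 85.2 33.2] to_up [-0.002  0.219 -0.006] to_tilt [-0.002  0.01  -0.006] F [5.3 0.7 7.1] w 0.0002
```

View pics/t2.png

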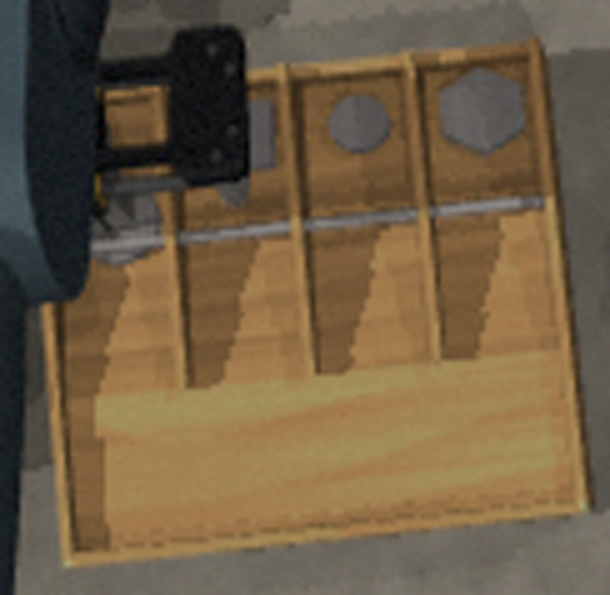

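Token's near edge is now visible past the rod (crop y≈262). Lift, step back, take it nearer its far edge and pull again.

play_rows:
  motion:
    - {"dp": [0,0,-6],"dr": [0,0.01,0],"gripper": 1}
    - {"dp": [4,0,-3],"dr": [0,0,0],"gripper": 1}
    - {"dp": [8,0,0],"dr": [0,0,0],"gripper": 1}
    - {"dp": [3,0,0],"dr": [0,0,0],"gripper": 1}
    - {"dp": [0,0,3],"dr": [0,0,0],"gripper": 1}

```text
time_s: 5.92
ee_pos: [0.6191, 0.188, 0.0353]
orientation: [3.114, 0.122, -0.33]
contact_force: [0.1, 0.5, 0.4]
gripper_width: 0.0002
```

```bash
python3 -c "
from workcell import *;from h import *
s=observe();where(s);goto(s,56,85.5,30.7)"
```

```text
t 5.92 sorter xyz [60.5 85.1 35.3] to_up [-0.001  0.211 -0.006] to_tilt [-0.002  0.002 -0.006] F [0.1 0.5 0.4] w 0.0002
tool dp to (56, 85.5, 30.7) [-3.4 -0.4  5.5]
```

play_rows:
  motion:
    - {"dp": [-3,0,2],"dr": [0,0,0],"gripper": 1}
    - {"dp": [-1,0,2],"dr": [0,0,0],"gripper": 1}
    - {"dp": [0,0,2],"dr": [0,0,0],"gripper": 1}
    - {"dp": [0,0,2],"dr": [0,0,0],"gripper": 1}

```text
time_s: 6.25
ee_pos: [0.6141, 0.1876, 0.0309]
orientation: [3.114, 0.122, -0.332]
contact_force: [-2.4, -0.6, 11.9]
gripper_width: 0.0004
```

```bash
python3 -c "
from workcell import *;from h import *
s=observe();where(s);goto(s,41,85.5,33.9)"
```

```text
t 6.25 sorter xyz [55.5 85.  30.9] to_up [-0.001  0.213 -0.006] to_tilt [-0.002  0.003 -0.006] F [-2.4 -0.6 11.9] w 0.0004
tool dp to (41, 85.5, 33.9) [-14.8  -0.4   0.1]
```

play_rows:
  motion:
    - {"dp": [-6,0,3],"dr": [0,-0.01,0],"gripper": 1}
    - {"dp": [-6,0,3],"dr": [0,-0.01,0],"gripper": 1}
    - {"dp": [-6,0,3],"dr": [0,-0.01,0],"gripper": 1}
    - {"dp": [-6,0,3],"dr": [0,-0.01,0],"gripper": 1}
    - {"dp": [-5,0,3],"dr": [0,-0.01,0],"gripper": 1}

```text
time_s: 6.67
ee_pos: [0.5979, 0.1864, 0.0344]
orientation: [3.113, 0.121, -0.351]
contact_force: [4.9, 1.4, 7.0]
gripper_width: 0.0007
```

```bash
python3 -c "
from workcell import *;from h import *
s=observe();where(s);goto(s,41,85.5,33.9)"
```

```text
t 6.67 sorter xyz [39.2 85.2 34.4] to_up [-0.002  0.224 -0.007] to_tilt [-0.003  0.015 -0.006] F [4.9 1.4 7. ] w 0.0007
tool dp to (41, 85.5, 33.9) [ 1.8 -0.3  0.1]
```

play_rows:
  motion:
    - {"dp": [0,0,-12],"dr": [0,0.015,0],"gripper": 1}
    - {"dp": [-2,0,-20],"dr": [0,0,0],"gripper": 1}
    - {"dp": [-4,0,-20],"dr": [0,0,0],"gripper": 1}
    - {"dp": [-15,0,-3],"dr": [0,0,0],"gripper": 1}
    - {"dp": [-15,0,0],"dr": [0,0,0],"gripper": 1}
    - {"dp": [0,0,0],"dr": [0,0,0],"gripper": 1}

```text
time_s: 7.17
ee_pos: [0.5722, 0.1841, 0.0962]
orientation: [3.116, 0.121, -0.328]
contact_force: [-0.2, 0.2, -0.2]
gripper_width: 0.0006
```

```bash
cat > wl.py <<'E'
import sys
from workcell import *;from h import *
s=observe();where(s)
for a in sys.argv[2:]: goto(s,*map(float,a.split(",")))
c=read_camera("wrist");np.savez("w.npz",**c);P=ts(cloud(c).reshape(-1,3)).reshape(400,640,3)
hsv=cv2.cvtColor(c["color"],cv2.COLOR_RGB2HSV)
fl=np.where(P[...,0]>-40,45-(P[...,0]+40)*.21256,45);h=P[...,2]-fl
g=(hsv[...,1]<70)&(abs(h-6)<4)&(c["z_map"]>0)&(P[...,0]>-110)&(P[...,0]<99)
for y0 in(85.5,28.5,-28.5,-85.5):
    k=g&(abs(P[...,1]-y0)<25)
    if k.sum()>20: print(y0,k.sum(),"x",np.percentile(P[k][:,0],[1,99]).round(1),"y",np.percentile(P[k][:,1],[1,99]).round(1))
if sys.argv[1]!="-":cv2.imwrite(sys.argv[1],c["color"][:,:,::-1])
E
python3 wl.py pics/w3.png 13,85.5,60 13,85.5,40
```

```text
t 7.17 sorter xyz [13.4 85.1 96.2] to_up [-0.002  0.209 -0.007] to_tilt [-0.003  0.    -0.006] F [-0.2  0.2 -0.2] w 0.0006
tool dp to (13.0, 85.5, 60.0) [ 7.1 -0.4 35.5]
tool dp to (13.0, 85.5, 40.0) [11.2 -0.3 55. ]
85.5 1813 x [ 7.1 44.4] y [ 67.  102.9]
28.5 2569 x [62.7 95. ] y [11.7 45.3]
-28.5 1363 x [66.1 91.7] y [-41.3 -16. ]
-85.5 1784 x [59.4 96.2] y [-104.5  -79.4]
```

View pics/w3.png

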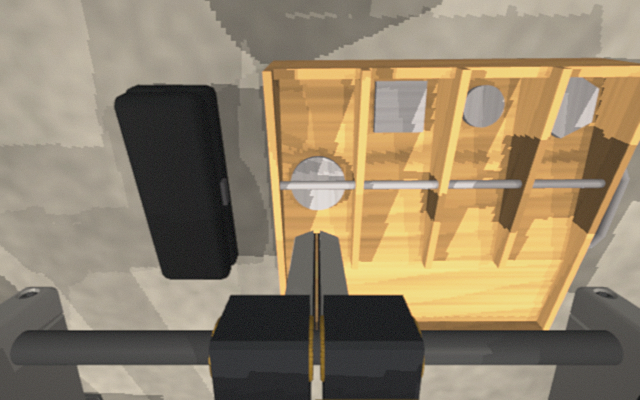

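Round token now straddles the rod at (318,183), near edge at x≈6 mm in the sorter frame. Descend on the near side.

play_rows:
  motion:
    - {"dp": [3,0,18],"dr": [0,0,-0.006],"gripper": 1}
    - {"dp": [4,0,18],"dr": [0,0,0],"gripper": 1}
    - {"dp": [2,0,10],"dr": [0,0,0],"gripper": 1}
    - {"dp": [1,0,6],"dr": [0,0,0],"gripper": 1}
    - {"dp": [0,0,0],"dr": [0,0,0],"gripper": 1}

```text
time_s: 7.63
ee_pos: [0.5731, 0.1841, 0.0398]
orientation: [3.116, 0.13, -0.327]
contact_force: [-0.3, 0.3, 0.1]
gripper_width: 0.0006
```

```bash
python3 -c "
from workcell import *;from h import *
s=observe();where(s);goto(s,13,85.5,39.8)"
```

```text
t 7.63 sorter xyz [14.3 85.  39.8] to_up [-0.003  0.209 -0.001] to_tilt [-0.003 -0.    -0.001] F [-0.3  0.3  0.1] w 0.0006
tool dp to (13, 85.5, 39.8) [-1.3 -0.5  0.3]
```

play_rows:
  motion:
    - {"dp": [0,0,2],"dr": [0,0,0],"gripper": 1}
    - {"dp": [0,0,2],"dr": [0,0,0],"gripper": 1}
    - {"dp": [-5,0,3],"dr": [0,-0.01,0],"gripper": 1}
    - {"dp": [-6,0,3],"dr": [0,-0.01,0],"gripper": 1}
    - {"dp": [-7,0,3],"dr": [0,-0.01,0],"gripper": 1}
    - {"dp": [-7,0,3],"dr": [0,-0.01,0],"gripper": 1}
    - {"dp": [-7,0,3],"dr": [0,-0.01,0],"gripper": 1}
    - {"dp": [-7,0,3],"dr": [0,-0.01,0],"gripper": 1}

```text
time_s: 8.3
ee_pos: [0.55, 0.1821, 0.0447]
orientation: [3.113, 0.129, -0.358]
contact_force: [4.1, 1.0, 5.7]
gripper_width: 0.0004
```

```bash
python3 wl.py -
```

```text
t 8.3 sorter xyz [-8.9 84.9 44.7] to_up [-0.004  0.229 -0.002] to_tilt [-0.004  0.02  -0.001] F [4.1 1.  5.7] w 0.0004
85.5 2395 x [-7.9 20.3] y [ 66.2 104. ]
28.5 4680 x [62.4 94.6] y [11.7 45.4]
-28.5 2122 x [65.9 91.4] y [-41.9 -19.9]
```

play_rows:
  motion:
    - {"dp": [-7,0,3],"dr": [0,0.01,0],"gripper": 1}
    - {"dp": [-7,0,3],"dr": [0,0,0],"gripper": 1}
    - {"dp": [-7,0,3],"dr": [0,0,0],"gripper": 1}
    - {"dp": [-7,0,3],"dr": [0,0,0],"gripper": 1}
    - {"dp": [-7,0,3],"dr": [0,0,0],"gripper": 1}
    - {"dp": [-7,0,3],"dr": [0,0,0],"gripper": 1}

```text
time_s: 8.85
ee_pos: [0.5236, 0.1798, 0.0503]
orientation: [3.126, 0.127, -0.271]
contact_force: [4.8, 0.4, 7.2]
gripper_width: 0.0006
```

```bash
python3 wl.py -
```

```text
t 8.85 sorter xyz [-35.3  84.9  50.3] to_up [-0.006  0.172 -0.003] to_tilt [-0.006 -0.037 -0.002] F [4.8 0.4 7.2] w 0.0006
85.5 2490 x [-34.7  -4.9] y [ 66.1 103.9]
28.5 4725 x [61.6 92.6] y [11.7 45.5]
-28.5 2421 x [65.5 91.3] y [-41.8 -18.7]
```

play_rows:
  motion:
    - {"dp": [-7,0,2],"dr": [0,0.03,0],"gripper": 1}
    - {"dp": [-7,0,2],"dr": [0,0.04,0],"gripper": 1}
    - {"dp": [-7,0,2],"dr": [0,0.04,0],"gripper": 1}
    - {"dp": [-7,0,3],"dr": [0,0.03,0],"gripper": 1}
    - {"dp": [-7,0,3],"dr": [0,0.0,0],"gripper": 1}
    - {"dp": [-7,0,3],"dr": [0,0,0],"gripper": 1}

```text
time_s: 9.4
ee_pos: [0.4946, 0.1775, 0.0512]
orientation: [-3.132, -0.126, -0.016]
contact_force: [3.9, -0.5, 8.5]
gripper_width: 0.0003
```

```bash
python3 wl.py -
```

```text
t 9.4 sorter xyz [-64.5  85.1  51.2] to_up [-0.006 -0.01  -0.004] to_tilt [-0.007 -0.22  -0.003] F [ 3.9 -0.5  8.5] w 0.0003
85.5 2985 x [-58.6 -27.6] y [ 66.5 104. ]
28.5 1371 x [61.1 71.6] y [11.9 45.5]
-28.5 499 x [64.3 71.4] y [-38.7 -17.2]
-85.5 462 x [57.4 71. ] y [-90.8 -80.5]
```

play_rows:
  motion:
    - {"dp": [-7,0,3],"dr": [0,0,0],"gripper": 1}
    - {"dp": [-7,0,3],"dr": [0,0,0],"gripper": 1}
    - {"dp": [-7,0,3],"dr": [0,0,0],"gripper": 1}
    - {"dp": [-7,0,3],"dr": [0,0,0],"gripper": 1}
    - {"dp": [-7,0,3],"dr": [0,0,0],"gripper": 1}

```text
time_s: 9.87
ee_pos: [0.4785, 0.1767, 0.0511]
orientation: [-3.128, -0.125, -0.089]
contact_force: [3.9, 0.0, 9.3]
gripper_width: 0.0005
```

```bash
python3 wl.py -
```

```text
t 9.87 sorter xyz [-80.6  85.6  51.1] to_up [-0.007 -0.057 -0.004] to_tilt [-0.008 -0.266 -0.003] F [3.9 0.  9.3] w 0.0005
85.5 3004 x [-74.5 -43.3] y [ 67.  104.6]
```

play_rows:
  motion:
    - {"dp": [-7,0,3],"dr": [0,-0.03,0],"gripper": 1}
    - {"dp": [-7,0,3],"dr": [0,-0.03,0],"gripper": 1}
    - {"dp": [-4,0,2],"dr": [0,0,0],"gripper": 1}
    - {"dp": [0,0,-3],"dr": [0,0,0],"gripper": 1}
    - {"dp": [0,0,-30],"dr": [0,0,0],"gripper": 1}
    - {"dp": [0,0,-30],"dr": [0,0,0],"gripper": 1}
    - {"dp": [0,0,-30],"dr": [0,0,0],"gripper": 1}
    - {"dp": [-20,0,-20],"dr": [0,0,0],"gripper": 1}
    - {"dp": [-20,0,0],"dr": [0,0,0],"gripper": 1}
    - {"dp": [-20,0,0],"dr": [0,0,0],"gripper": 1}

```text
time_s: 10.75
ee_pos: [0.4023, 0.1693, 0.1654]
orientation: [-3.131, -0.125, -0.008]
contact_force: [0.2, 0.7, 0.3]
gripper_width: 0.0005
```

```bash
python3 wl.py pics/w4.png 80,-85.5,100
```

```text
t 10.75 sorter xyz [-157.1   84.7  165.4] to_up [-0.008 -0.005 -0.005] to_tilt [-0.008 -0.215 -0.004] F [0.2 0.7 0.3] w 0.0005
tool dp to (80.0, -85.5, 100.0) [237.6 169.5  65.4]
85.5 1722 x [-89.5 -53.6] y [ 67.7 104.5]
```

View pics/w4.png

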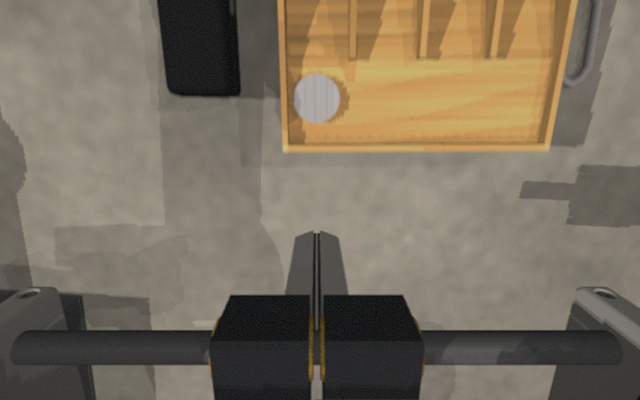

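Round token lies flat on the ledge at (317,98), x≈-90..-53. Now the hex.

play_rows:
  motion:
    - {"dp": [22,16,0],"dr": [-0.008,-0.005,-0.005],"gripper": 1}
    - {"dp": [22,16,0],"dr": [0,0,0],"gripper": 1}
    - {"dp": [22,16,0],"dr": [0,0,0],"gripper": 1}
    - {"dp": [22,16,0],"dr": [0,0,0],"gripper": 1}
    - {"dp": [22,16,0],"dr": [0,0,0],"gripper": 1}
    - {"dp": [22,16,0],"dr": [0,0,0],"gripper": 1}
    - {"dp": [22,16,0],"dr": [0,0,0],"gripper": 1}
    - {"dp": [22,16,0],"dr": [0,0,0],"gripper": 1}
    - {"dp": [22,16,0],"dr": [0,0,0],"gripper": 1}
    - {"dp": [22,16,0],"dr": [0,0,0],"gripper": 1}
    - {"dp": [0,0,0],"dr": [0,-0.105,0],"gripper": 1}
    - {"dp": [0,0,0],"dr": [0,-0.105,0],"gripper": 1}

```text
time_s: 11.8
ee_pos: [0.631, 0.0227, 0.1511]
orientation: [3.108, 0.138, -0.378]
contact_force: [0.4, 0.4, 0.5]
gripper_width: 0.0007
```

play_rows:
  motion:
    - {"dp": [0,0,0],"dr": [0,0,0],"gripper": 1}
    - {"dp": [0,0,0],"dr": [0,0,0],"gripper": 1}

```text
time_s: 11.97
ee_pos: [0.632, 0.0221, 0.1462]
orientation: [3.108, 0.137, -0.389]
contact_force: [-0.4, -0.6, -0.2]
gripper_width: 0.0005
```

```bash
python3 wl.py - 80,-86,100 80,-86,45; python3 -c "
from h import *
c=dict(np.load('top.npz'));P=ts(cloud(c).reshape(-1,3)).reshape(400,640,3);hsv=cv2.cvtColor(c['color'],cv2.COLOR_RGB2HSV)
k=(hsv[...,1]<60)&(P[...,0]>45)&(P[...,0]<100)&(P[...,1]<-60)&(P[...,1]>-111)&(P[...,2]<40)
print(k.sum(),cv2.minAreaRect(P[k][:,:2].astype(np.float32)),P[k].mean(0))"
```

```text
t 11.97 sorter xyz [ 59.3 -81.3 146.2] to_up [-0.004  0.249  0.004] to_tilt [-0.004  0.04   0.004] F [-0.4 -0.6 -0.2] w 0.0005
tool dp to (80.0, -86.0, 100.0) [31.4  5.  39.7]
tool dp to (80.0, -86.0, 45.0) [44.9  5.2 93. ]
85.5 918 x [-89.6 -51.2] y [ 65.9 104.3]
28.5 1339 x [62.2 92.4] y [12.4 44.8]
-28.5 811 x [65.9 91.3] y [-42. -16.]
-85.5 1476 x [60.  92.3] y [-104.2  -67.3]
227 ((77.34137725830078, -85.45484924316406), (37.21966552734375, 40.90318298339844), 28.736814498901367) [ 76.88983161 -85.25719136  26.4388999 ]
```

Hex centre (77,-85.5). Descend.

play_rows:
  motion:
    - {"dp": [10,1,20],"dr": [0,0.04,0],"gripper": 1}
    - {"dp": [11,1,20],"dr": [0,0,0],"gripper": 1}
    - {"dp": [8,1,20],"dr": [0,0,0],"gripper": 1}
    - {"dp": [8,1,20],"dr": [0,0,0],"gripper": 1}
    - {"dp": [3,0,8],"dr": [0,0,0],"gripper": 1}
    - {"dp": [0,0,0],"dr": [0,0,0],"gripper": 1}
    - {"dp": [0,0,0],"dr": [0,0,0],"gripper": 1}

```text
time_s: 12.6
ee_pos: [0.6488, 0.0226, 0.0522]
orientation: [3.119, 0.141, -0.306]
contact_force: [0.7, 0.4, 0.5]
gripper_width: 0.0002
```

```bash
cat > w.py <<'E'
import sys
from workcell import *;from h import *
s=observe();where(s)
for a in sys.argv[1:]: goto(s,*map(float,a.split(",")))
E
python3 w.py 81,-85.5,25.4
```

```text
t 12.6 sorter xyz [ 76.1 -82.3  52.2] to_up [-0.004  0.196  0.006] to_tilt [-0.003 -0.014  0.007] F [0.7 0.4 0.5] w 0.0002
tool dp to (81.0, -85.5, 25.4) [10.   3.4 25.3]
```

play_rows:
  motion:
    - {"dp": [4,3,8],"dr": [0,-0.014,0.006],"gripper": 1}
    - {"dp": [4,2,8],"dr": [0,0,0],"gripper": 1}
    - {"dp": [2,0,6],"dr": [0,0,0],"gripper": 1}
    - {"dp": [0,0,3],"dr": [0,0,0],"gripper": 1}
    - {"dp": [0,0,2],"dr": [0,0,0],"gripper": 1}

```text
time_s: 13.02
ee_pos: [0.6566, 0.0176, 0.0267]
orientation: [3.116, 0.131, -0.316]
contact_force: [-0.5, 0.5, -0.8]
gripper_width: 0.0004
```

```bash
python3 w.py 81,-85.5,25.4
```

```text
t 13.02 sorter xyz [ 83.5 -88.   26.7] to_up [-0.002  0.202 -0.   ] to_tilt [-0.002 -0.007 -0.   ] F [-0.5  0.5 -0.8] w 0.0004
tool dp to (81.0, -85.5, 25.4) [-2.2 -2.5  1.8]
```

play_rows:
  motion:
    - {"dp": [-2,-3,0],"dr": [0,0,0],"gripper": 1}
    - {"dp": [0,0,2],"dr": [0,0,0],"gripper": 1}
    - {"dp": [0,0,2],"dr": [0,0,0],"gripper": 1}
    - {"dp": [-5,0,3],"dr": [0,-0.02,0],"gripper": 1}
    - {"dp": [-6,0,3],"dr": [0,-0.01,0],"gripper": 1}
    - {"dp": [-6,0,3],"dr": [0,-0.01,0],"gripper": 1}
    - {"dp": [-6,0,3],"dr": [0,-0.01,0],"gripper": 1}
    - {"dp": [-6,0,3],"dr": [0,-0.01,0],"gripper": 1}
    - {"dp": [-6,0,3],"dr": [0,-0.01,0],"gripper": 1}

```text
time_s: 13.77
ee_pos: [0.633, 0.0172, 0.0302]
orientation: [3.104, 0.131, -0.359]
contact_force: [3.7, 1.4, 5.4]
gripper_width: 0.0002
```

```bash
python3 wl.py - 41,-85.5,33.9
```

```text
t 13.77 sorter xyz [ 59.9 -86.4  30.2] to_up [ 0.005  0.23  -0.   ] to_tilt [ 0.005  0.021 -0.001] F [3.7 1.4 5.4] w 0.0002
tool dp to (41.0, -85.5, 33.9) [-19.2  -0.9   0.7]
85.5 227 x [-66.  -52.1] y [66.1 80. ]
28.5 1725 x [61.8 87. ] y [20.9 45. ]
-28.5 1542 x [65.6 87.1] y [-42.5 -15.7]
-85.5 1266 x [46.9 77.9] y [-106.2  -68.8]
```

play_rows:
  motion:
    - {"dp": [-6,0,3],"dr": [0,0.01,0],"gripper": 1}
    - {"dp": [-6,0,3],"dr": [0,-0.01,0],"gripper": 1}
    - {"dp": [-6,0,3],"dr": [0,-0.01,0],"gripper": 1}
    - {"dp": [-6,0,3],"dr": [0,-0.01,0],"gripper": 1}
    - {"dp": [-6,0,3],"dr": [0,-0.01,0],"gripper": 1}
    - {"dp": [0,0,-6],"dr": [0,0.01,0],"gripper": 1}
    - {"dp": [4,0,-4],"dr": [0,0,0],"gripper": 1}

```text
time_s: 14.4
ee_pos: [0.619, 0.0146, 0.044]
orientation: [3.101, 0.131, -0.335]
contact_force: [-0.5, 0.4, 1.0]
gripper_width: 0.0007
```

```bash
python3 wl.py - 56,-85.5,35
```

```text
t 14.4 sorter xyz [ 45.7 -87.8  44. ] to_up [ 0.01   0.216 -0.   ] to_tilt [ 0.01   0.006 -0.001] F [-0.5  0.4  1. ] w 0.0007
tool dp to (56.0, -85.5, 35.0) [12.  -2.3  6.6]
85.5 875 x [-90.4 -53.8] y [65.8 89.2]
28.5 2061 x [62.5 90.6] y [19.4 45. ]
-28.5 1690 x [66.1 90.4] y [-42.4 -15.7]
-85.5 1062 x [27.2 57.8] y [-107.8  -70.5]
```

play_rows:
  motion:
    - {"dp": [7,-2,0],"dr": [0.01,0,0],"gripper": 1}
    - {"dp": [4,-1,2],"dr": [0,0,0],"gripper": 1}
    - {"dp": [0,0,4],"dr": [0,0,0],"gripper": 1}
    - {"dp": [0,0,3],"dr": [0,0,0],"gripper": 1}
    - {"dp": [0,0,2],"dr": [0,0,0],"gripper": 1}
    - {"dp": [0,0,2],"dr": [0,0,0],"gripper": 1}

```text
time_s: 14.95
ee_pos: [0.63, 0.019, 0.0303]
orientation: [3.112, 0.13, -0.337]
contact_force: [-2.7, 1.2, 18.8]
gripper_width: 0.0002
```

```bash
python3 w.py 41,-87,33.9
```

```text
t 14.95 sorter xyz [ 57.1 -84.3  30.3] to_up [-0.001  0.216 -0.001] to_tilt [-0.001  0.006 -0.001] F [-2.7  1.2 18.8] w 0.0002
tool dp to (41.0, -87.0, 33.9) [-16.5   2.7  -0.1]
```

play_rows:
  motion:
    - {"dp": [-5,0,2],"dr": [0,-0.01,0],"gripper": 1}
    - {"dp": [-6,0,3],"dr": [0,-0.01,0],"gripper": 1}
    - {"dp": [-6,0,3],"dr": [0,-0.01,0],"gripper": 1}
    - {"dp": [-6,0,3],"dr": [0,-0.01,0],"gripper": 1}
    - {"dp": [-5,0,3],"dr": [0,-0.01,0],"gripper": 1}

```text
time_s: 15.37
ee_pos: [0.6149, 0.016, 0.0337]
orientation: [3.105, 0.128, -0.359]
contact_force: [5.4, 1.4, 7.2]
gripper_width: 0.0005
```

```bash
python3 w.py 40,-87,33.9
```

```text
t 15.37 sorter xyz [ 41.8 -86.1  33.7] to_up [ 0.004  0.23  -0.002] to_tilt [ 0.003  0.021 -0.002] F [5.4 1.4 7.2] w 0.0005
tool dp to (40.0, -87.0, 33.9) [-1.8  0.9  0.2]
```

Lift over the rod and measure from the near side.

play_rows:
  motion:
    - {"dp": [-4,0,2],"dr": [0,0,0],"gripper": 1}
    - {"dp": [1,0,-12],"dr": [0,0.02,0],"gripper": 1}
    - {"dp": [-2,0,-20],"dr": [0,0,0],"gripper": 1}
    - {"dp": [-4,0,-20],"dr": [0,0,0],"gripper": 1}
    - {"dp": [-15,0,-3],"dr": [0,0,0],"gripper": 1}
    - {"dp": [-15,0,0],"dr": [0,0,0],"gripper": 1}
    - {"dp": [0,0,0],"dr": [0,0,0],"gripper": 1}

```text
time_s: 15.95
ee_pos: [0.587, 0.0141, 0.0969]
orientation: [3.11, 0.129, -0.325]
contact_force: [-0.6, 0.3, 0.7]
gripper_width: 0.0004
```

```bash
python3 wl.py pics/w5.png 12.5,-87,39.9
```

```text
t 15.95 sorter xyz [ 13.9 -85.5  96.9] to_up [ 0.003  0.208 -0.001] to_tilt [ 0.003 -0.001 -0.002] F [-0.6  0.3  0.7] w 0.0004
tool dp to (12.5, -87.0, 39.9) [10.5  1.3 56. ]
85.5 1480 x [-89.5 -51.5] y [ 66.  104.4]
28.5 2199 x [62.4 94.4] y [15.  45.2]
-28.5 1358 x [65.9 91.3] y [-42.1 -15.6]
-85.5 1799 x [ 1.9 39.9] y [-109.8  -73.5]
```

View pics/w5.png

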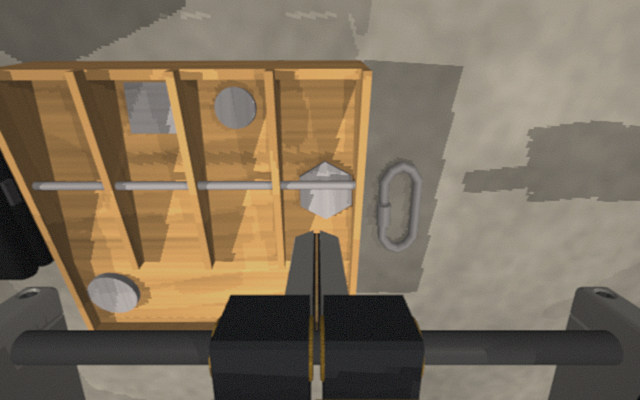

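Hex straddles the rod at (326,188), centre ≈(21,-91), close to the outer wall but upright in its lane; round still on the ledge. Take it up on the near side and ease it a little to +y.

play_rows:
  motion:
    - {"dp": [3,2,18],"dr": [0,0,0],"gripper": 1}
    - {"dp": [3,2,18],"dr": [0,0,0],"gripper": 1}
    - {"dp": [2,1,11],"dr": [0,0,0],"gripper": 1}
    - {"dp": [1,0,6],"dr": [0,0,0],"gripper": 1}
    - {"dp": [0,0,0],"dr": [0,0,0],"gripper": 1}

```text
time_s: 16.42
ee_pos: [0.5876, 0.0088, 0.0404]
orientation: [3.111, 0.129, -0.322]
contact_force: [0.5, 0.2, -0.6]
gripper_width: 0.0008
```

```bash
python3 w.py 12.5,-90,39.9
```

```text
t 16.42 sorter xyz [ 14.  -90.9  40.4] to_up [ 0.003  0.207 -0.002] to_tilt [ 0.003 -0.003 -0.002] F [ 0.5  0.2 -0.6] w 0.0008
tool dp to (12.5, -90.0, 39.9) [-1.4 -0.9  0.7]
```

play_rows:
  motion:
    - {"dp": [0,0,2],"dr": [0,0,0],"gripper": 1}
    - {"dp": [0,0,2],"dr": [0,0,0],"gripper": 1}
    - {"dp": [-5,-1,3],"dr": [0,-0.01,0],"gripper": 1}
    - {"dp": [-6,-2,3],"dr": [0,-0.01,0],"gripper": 1}
    - {"dp": [-7,-2,3],"dr": [0,-0.01,0],"gripper": 1}
    - {"dp": [-7,-2,3],"dr": [0,-0.01,0],"gripper": 1}
    - {"dp": [-7,-2,3],"dr": [0,-0.01,0],"gripper": 1}
    - {"dp": [-7,-1,3],"dr": [0,0,0],"gripper": 1}

```text
time_s: 17.08
ee_pos: [0.5641, 0.0128, 0.0447]
orientation: [3.099, 0.127, -0.336]
contact_force: [4.8, 0.0, 5.7]
gripper_width: 0.0006
```

```bash
python3 wl.py - 
```

```text
t 17.08 sorter xyz [ -9.1 -85.   44.7] to_up [ 0.013  0.216 -0.002] to_tilt [ 0.013  0.007 -0.004] F [4.8 0.  5.7] w 0.0006
85.5 485 x [-72.5 -53.1] y [65.5 79.9]
28.5 3518 x [61.9 94.1] y [18.9 45.3]
-28.5 2483 x [65.8 90.9] y [-42.2 -15.5]
-85.5 2050 x [-13.6  17.4] y [-103.9  -66.9]
```

play_rows:
  motion:
    - {"dp": [-7,0,3],"dr": [0.01,0,0],"gripper": 1}
    - {"dp": [-7,0,3],"dr": [0,0,0],"gripper": 1}
    - {"dp": [-7,0,3],"dr": [0,0,0],"gripper": 1}
    - {"dp": [-7,0,3],"dr": [0,0,0],"gripper": 1}
    - {"dp": [-7,0,3],"dr": [0,0,0],"gripper": 1}
    - {"dp": [-7,0,3],"dr": [0,0,0],"gripper": 1}

```text
time_s: 17.63
ee_pos: [0.5371, 0.0082, 0.0505]
orientation: [3.11, 0.126, -0.266]
contact_force: [4.3, 0.4, 7.0]
gripper_width: 0.0003
```

```bash
python3 wl.py - 
```

```text
t 17.63 sorter xyz [-36.3 -87.2  50.5] to_up [ 0.01   0.171 -0.004] to_tilt [ 0.01  -0.038 -0.005] F [4.3 0.4 7. ] w 0.0003
85.5 1598 x [-87.3 -51.4] y [ 65.9 104.7]
28.5 3624 x [61.5 91.8] y [18.  45.4]
-28.5 2709 x [65.2 90.9] y [-42.2 -15.5]
-85.5 2089 x [-40.9  -9.7] y [-106.6  -69.2]
```

play_rows:
  motion:
    - {"dp": [-7,0,2],"dr": [0,0.03,0],"gripper": 1}
    - {"dp": [-7,0,2],"dr": [0,0.04,0],"gripper": 1}
    - {"dp": [-7,0,2],"dr": [0,0.04,0],"gripper": 1}
    - {"dp": [-7,0,3],"dr": [0,0.03,0],"gripper": 1}
    - {"dp": [-7,0,3],"dr": [0,0.0,0],"gripper": 1}
    - {"dp": [-7,0,3],"dr": [0,0,0],"gripper": 1}

```text
time_s: 18.18
ee_pos: [0.5073, 0.0033, 0.0512]
orientation: [3.122, 0.127, 0.016]
contact_force: [3.3, 0.4, 7.4]
gripper_width: 0.0008
```

```bash
python3 wl.py - 
```

```text
t 18.18 sorter xyz [-66.5 -89.6  51.2] to_up [ 0.018 -0.009 -0.003] to_tilt [ 0.017 -0.219 -0.005] F [3.3 0.4 7.4] w 0.0008
85.5 3115 x [-90.  -51.8] y [66.2 99. ]
28.5 984 x [60.7 69.3] y [16.3 45.4]
-28.5 373 x [64.2 69.7] y [-39.5 -19. ]
-85.5 2637 x [-65. -33.] y [-108.2  -71.1]
```

play_rows:
  motion:
    - {"dp": [-7,-1,3],"dr": [0.015,-0.01,0],"gripper": 1}
    - {"dp": [-7,-1,3],"dr": [0,-0.01,0],"gripper": 1}
    - {"dp": [-7,-1,3],"dr": [0,-0.01,0],"gripper": 1}
    - {"dp": [-7,-1,3],"dr": [0,-0.01,0],"gripper": 1}
    - {"dp": [-7,-1,3],"dr": [0,-0.01,0],"gripper": 1}

```text
time_s: 18.65
ee_pos: [0.4889, 0.0024, 0.0512]
orientation: [3.126, 0.126, 0.0]
contact_force: [4.1, 1.2, 8.0]
gripper_width: 0.0006
```

```bash
python3 wl.py - 
```

```text
t 18.65 sorter xyz [-84.9 -89.   51.2] to_up [ 0.013  0.    -0.004] to_tilt [ 0.012 -0.209 -0.005] F [4.1 1.2 8. ] w 0.0006
85.5 2954 x [-90.2 -52.1] y [65.9 96.4]
-85.5 2630 x [-83.3 -51.5] y [-107.6  -70.6]
```

play_rows:
  motion:
    - {"dp": [0,0,-3],"dr": [0,0,0],"gripper": 1}
    - {"dp": [0,0,-30],"dr": [0,0,0],"gripper": 1}
    - {"dp": [0,0,-30],"dr": [0,0,0],"gripper": 1}
    - {"dp": [0,0,-30],"dr": [0,0,0],"gripper": 1}
    - {"dp": [-20,0,-20],"dr": [0,0,0],"gripper": 1}
    - {"dp": [-20,0,-20],"dr": [0,0,0],"gripper": 1}
    - {"dp": [-20,0,-20],"dr": [0,0,0],"gripper": 1}
    - {"dp": [0,0,0],"dr": [0,0,0],"gripper": 1}
    - {"dp": [0,0,0],"dr": [0,0,0],"gripper": 1}

```text
time_s: 19.45
ee_pos: [0.4226, 0.0013, 0.2116]
orientation: [3.128, 0.128, -0.014]
contact_force: [0.6, -0.2, -0.1]
gripper_width: 0.0006
```

```bash
python3 wl.py -; python3 look.py pics/t9.png; python3 -c "
from h import *
c=dict(np.load('t.npz'));P=ts(cloud(c).reshape(-1,3)).reshape(400,640,3);hsv=cv2.cvtColor(c['color'],cv2.COLOR_RGB2HSV)
k=(hsv[...,1]<60)&(P[...,0]>-108)&(P[...,0]<-30)&(abs(P[...,1])<110)&(P[...,2]<60)&(P[...,2]>30)
for m in(k&(P[...,1]>0),k&(P[...,1]<0)): print(m.sum(),P[m].mean(0).round(1),P[m].min(0).round(1),P[m].max(0).round(1))"
```

```text
t 19.45 sorter xyz [-151.1  -84.5  211.6] to_up [ 0.01   0.009 -0.002] to_tilt [ 0.01  -0.2   -0.003] F [ 0.6 -0.2 -0.1] w 0.0006
85.5 1403 x [-89.9 -53. ] y [ 66.6 104.5]
-85.5 1317 x [-91.1 -53.1] y [-107.7  -71. ]
t 19.5 sorter xyz [-150.8  -84.5  211.5] to_up [ 0.01   0.009 -0.002] to_tilt [ 0.01  -0.2   -0.003] F [1.2 0.2 1.1] w 0.0001
255 [-72.   86.4  51.3] [-90.4  66.8  44.5] [-53.7 106.6  57.4]
252 [-73.4 -88.7  51. ] [ -93.5 -107.    41.6] [-53.1 -70.   56.5]
```

View pics/t9.png

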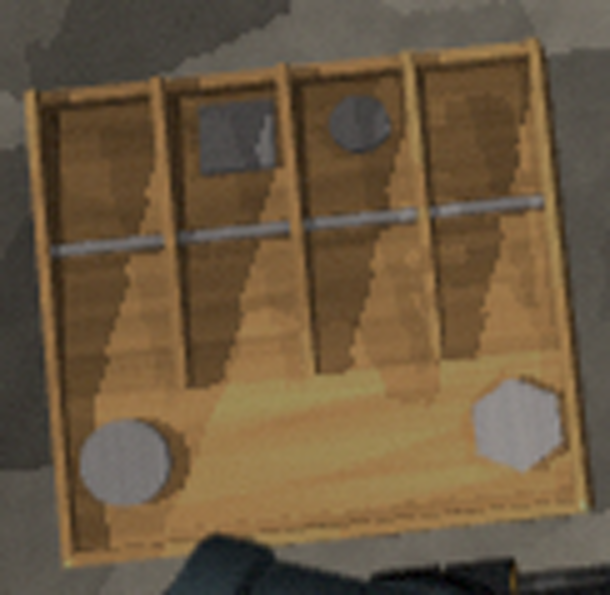

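Round (125,462) and hex (518,424) lie flat on the ledge. The square and small round tokens look unmoved at (237,135) and (360,122), and the robot is clear.

```bash
python3 -c "
from workcell import *
print(hand_in())"
```

```text
the job is handed in; nothing more can be done
None
```

The large round token and then the hexagonal token were slid up under the rod and now lie on the near ledge. Both stayed on the sorter the whole way. I dragged each with the shut fingertips, let go on the far side of the rod and took it up again on the near side. The job was handed in at about 19.5 s of the 58 s allowed.

**Final positions:** in the sorter frame, the round token's centre is at about (-72, 86) mm and the hexagonal token's at about (-73, -89) mm. Each spans roughly x = -95 to -51 mm at most, inside the ledge's -110 to -40 mm. Both look flat in the last picture.

**Other items:** the square and small round tokens look unmoved in that picture. I did not measure the eyeglass case, carabiner, shuttlecock or pen cup again, but the tool never went near them.

**Forces:** the highest reading between moves was about 19 N, when pressing on the hexagonal token; the rest stayed near 12 N or below.

**Checks that disagreed:**
- My first sorter position was 5 mm off along x; I corrected it from the end wall before touching anything.
- The hexagonal token drifted about 5 mm towards its outer wall on the way up, and I steered it back. It ended about 4 mm from the outer wall.

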